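# Fold a packed carton shut under the rack

### The job

Close the packed carton that stands half under the black wire rack: first fold the far flap (red edge) in towards you until it lies level with the carton's rim, not sagging down into the box, and only then fold the near cover flap (blue edge) over it until it lies flat on the rim. Press the carton gently, do not knock the rack, leave the jar, the mug and the roll of tape where they stand, and let go at the end.

Things in the scene. Friction and masses are not known exactly. Their poses are not given: they have to be found in the camera images.
- carton: cardboard carton fixed to the table, 150 (its x) by 200 (its y) by 120 mm high, walls 5 mm, open on top, goods inside up to 60 mm high; origin at the centre of its underside; its +x points to the far side (away from the robot, give or take its yaw), z up
- inner_flap (a joint): angle of the far (inner) flap in rad: 0 = level with the rim (closed), 1.57 = upright, more = leaning away from the robot; below 0 = pushed down inside the box (it has no stop until -0.6). The crease is stiff: the flap stays where it is left and takes about 1 N at its edge to move
- inner_hinge (a point): crease line of the far flap: middle of the inner top edge of the carton's far wall, at 70, 0, 117 mm in the carton's frame, axis along the carton's y; its own axes are those of the carton
- inner_edge (a point): middle of the free edge (red strip) of the far flap; the flap is a cardboard panel 70 mm long from crease to edge, 184 mm wide, 5 mm thick; the point lies at mid-thickness
- cover_flap (a joint): angle of the near cover flap in rad: 0 = flat on the rim (closed; it rests there against a stop), 1.57 = upright, more = leaning out towards the robot. Stiff crease: stays where it is left, takes about 1 N at its edge to move
- cover_hinge (a point): crease line of the cover flap: middle of the top edge of the carton's near wall, at -75, 0, 122.8 mm in the carton's frame, axis along the carton's y; its own axes are those of the carton
- cover_edge (a point): middle of the free edge (blue strip) of the cover flap; a panel 110 mm long from crease to edge, 200 mm wide, 5 mm thick; the point lies at mid-thickness. Closed, it lies just above the far flap and overlaps it by about 35 mm
- rack: fixed black wire rack over the far part of the carton: 540 mm along its y, 150 mm deep along its x, four 12 mm legs at the corners, underside of the wire deck 344 mm above the table; origin at table level below the middle of its front rail, x to the far side. The rail lies 10 to 25 mm to the robot's side of the far crease, so the tool must slant in under it to get behind the far flap
- jar: bystander: amber jar with brass cap, 68 mm diameter, 120 mm high; origin at the centre of its underside
- mug: bystander: blue mug, 76 mm diameter, 85 mm high, handle on its +y side; origin at the centre of its underside
- tape: bystander: yellow roll of tape lying flat, 100 mm diameter, 48 mm high; origin at the centre of its underside
Not all that is in view belongs to the job. Of the things like the carton, leave any that is yellow; of the rest the larger one is meant.

How it is judged:
By the outcome, as a careful person would: the job done as asked, in the order asked, and still so for the second after the job is handed in, with the robot touching nothing.
It also fails if it takes over 58 s, if anything falls off the work surface, if the arm or the gripper's body presses on something with over 40 N, if the wrist force passes 120 N, or if a joint passes its speed limit or range.

### The arm

A 6-joint arm with a two-finger parallel gripper is mounted at the origin on the work surface. World frame = base frame: x ahead of the robot, y to its left, z up, the work surface at z = 0. Lengths are in m, angles in degrees, forces in N, time in s.
With the tool pointing down it reaches from about 0.4 to 0.825 m from the base axis. Payload 7 kg.
Tool frame: the origin (TCP) lies midway between the tips of the shut fingers; the grasp point (between the pads) lies 19 mm behind it; z points along the fingers, y is the direction in which the jaws open and shut (so a half turn about z gives the same grasp; the last joint's range is limited). The gripper opens to 88 mm and grips with 3 to 60 N. Pads are 19 mm wide; open, the fingers measure 130 mm over their backs; the gripper's body (78 mm by 193 mm) begins 47 mm behind the grasp point.
Start: joints at [84.517, 20.546, 0.682, 0, -70.136, -16.507], TCP at [0.253, 0.626, 0.227] pointing down, gripper open.
Joint ranges: [-176.03, 176.03], [-82.01, 121.73], [-58.28, 71.71], [-173.87, 95.51], [-174.79, -0.11], [-173.66, 173.66]. Speed limits (degrees/s): [136.94, 136.94, 172.46, 180, 180, 180].

### API

Orientations are given as a 3x3 rotation matrix whose columns are the frame's x, y, z axes.
In Python, from rig import robot gives the robot as it stands. Calls block until the motion is done:
- robot.goto(position, orientation): joint-space move of the TCP to a pose.
- robot.servo_line(position, ori=None, speed=0.15): straight line of the TCP; ori=None keeps the orientation; speed is the mean speed in m/s.
- robot.movej(angles): joint-space move.
- robot.move_gripper(opening): opening from 0.0 (shut) to 1.0 (fully open); the grip force is fixed at half the most; returns when the fingers have stopped.
- robot.dwell(seconds).
- robot.ik(position, orientation): joint angles nearest the present ones, or None.
- robot.grab_frame(name): name is "side" or "top" or "wrist"; returns (picture, depth): 384x512x3 uint8, red, green, blue; 384x512 float32, m along the optical axis (not along the pixel's ray), 0 where there is no reading.
- robot.camera_info(name): a dict with "vfov" (degrees; the focal length in pixels is half the picture's height over the tangent of half this angle, whatever the lens; pixels are square), "cx", "cy" (the principal point, pixels), "view" (4x4, takes a point from world to camera coordinates); the wrist camera has in their place "T_tool_cam" (4x4, takes a point from camera to tool coordinates, whose origin is the TCP and whose axes are the flange's). Camera axes: x right, y down, z forward; pixel columns grow to the right and rows downward; lengths in m; the calibration is good to about 2 mm. The wrist camera is an equidistant fisheye: a pixel r from the principal point sees the ray r / f radians off the axis. A picture is of the moment at which its call begins: read the wrist's pose just before it. camera_info takes no time and is no camera call.
A pose or a line that the arm cannot do raises robot.Unreachable and nothing moves.
- robot.job_done(): hands the job in, once; it reports no verdict.
Readings, each from a call of its own:
- robot.read_t(): time.
- robot.read_qpos(): joint angles.
- robot.read_qvel(): joint speeds.
- robot.read_effort(): joint torques, N m.
- robot.read_position(): TCP position.
- robot.read_tcp_rot(): TCP orientation.
- robot.read_force(): force on the tool from outside, world axes, zero at the start.
- robot.read_ft_torque(): the same for the moment, N m.
- robot.read_grip_width(): opening from 0.0 (shut) to 1.0 (fully open).
Only numpy, scipy, OpenCV 4.12 (cv2) and the standard library are available. Lean on these libraries where they do the work, as an engineer would, in place of code of your own. Each camera call takes 0.05 s, during which the arm holds its last target. There are 200 camera calls.

## Working session

There is one attempt and no reset: what is moved stays moved. The work goes in short steps, each a Python script; the robot and the scene stay as the last script left them, time stands still between calls to the robot, and variables do not carry over. Pictures are saved under pics/ and viewed, about 8 in all and at most 12, crops included, and the job is handed in when it is done.

```bash
mkdir -p pics; ls
cat > h.py <<'E'
import numpy as np, cv2
from rig import robot
def pts(name):
    im,d=robot.grab_frame(name); c=robot.camera_info(name)
    f=192/np.tan(np.radians(c["vfov"])/2)
    v,u=np.mgrid[0:384,0:512]
    P=np.stack([(u-c["cx"])/f*d,(v-c["cy"])/f*d,d],-1)
    V=np.array(c["view"]); W=(P-V[:3,3])@V[:3,:3]
    W[d==0]=np.nan
    return im,d,W
E
python3 - <<'E'
from h import *
a=[]
for n in("side","top"):
    im,d,W=pts(n); np.savez(f"pics/{n}.npz",im=im,W=W); 
    cv2.imwrite(f"pics/{n}.png",cv2.resize(im[...,::-1],(800,600)))
    c=robot.camera_info(n); V=np.array(c["view"]); print(n,c["vfov"],c["cx"],c["cy"],-V[:3,:3].T@V[:3,3],V[2,:3])
print(robot.read_t(),robot.read_tcp_rot())
E
```

```text
pics
side 45.26074853875159 270.3298477861929 200.47329341708047 [ 0.15917763 -1.05485624  0.80225979] [ 0.25067411  0.82283376 -0.51000695]
top 42.73990174595768 253.4867958999913 195.06623018260433 [0.34330925 0.05308331 1.31379898] [ 0.16008378  0.01283338 -0.98702   ]
0.1 [[ 9.27218797e-01 -3.74519865e-01 -4.14713104e-04]
 [-3.74520062e-01 -9.27217681e-01 -1.44766421e-03]
 [ 1.57649682e-04  1.49761984e-03 -9.99998866e-01]]
```

View pics/side.png

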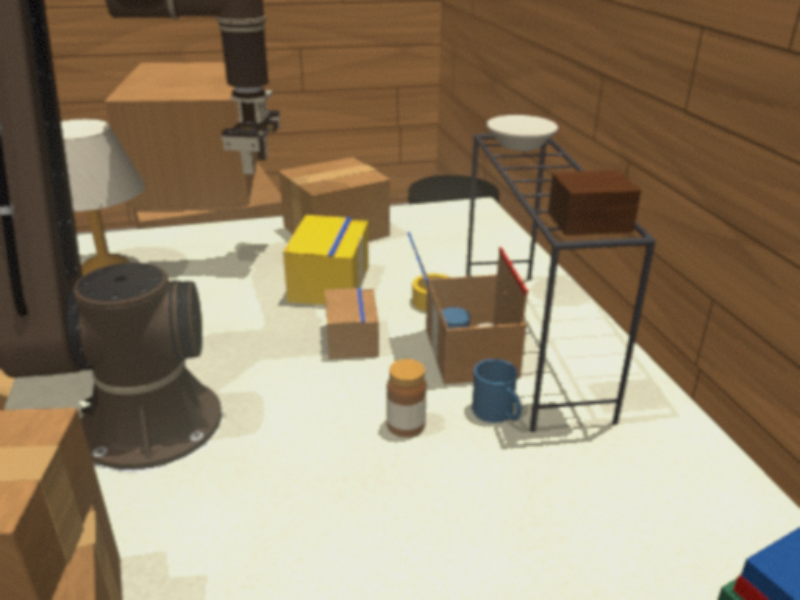

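View pics/top.png

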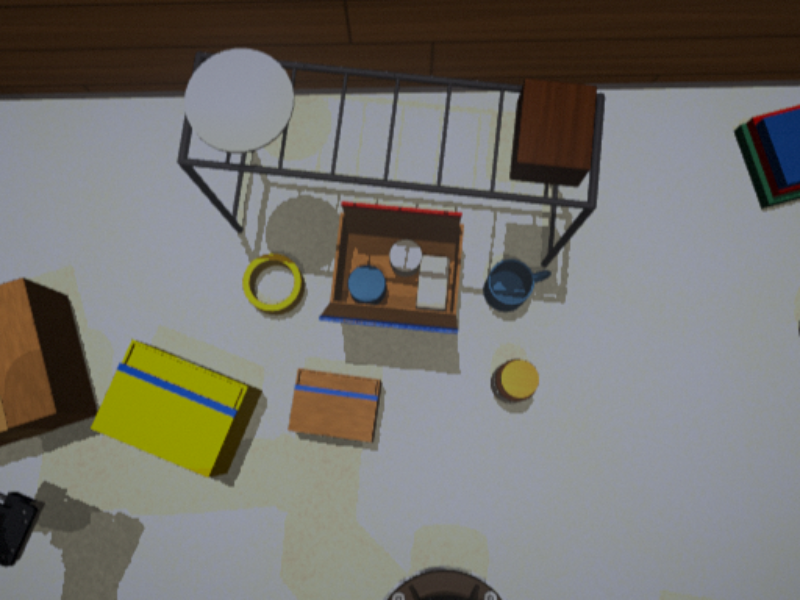

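Side view: the open carton is at about (475,315), with the blue flap leaning towards the robot, the red flap roughly upright, and the rack behind. Top view: red edge (343,205)–(461,214), blue edge (322,319)–(458,330), rack rail (180,162)–(590,205). The mug is at (510,284), the tape at (272,283) and the jar at (517,380).

Run:
```python
import numpy as np,cv2
for n in("side","top"):
    z=np.load(f"pics/{n}.npz"); im=z["im"]; W=z["W"]; h=cv2.cvtColor(im,cv2.COLOR_RGB2HSV)
    H,S,V=[h[...,i].astype(int) for i in range(3)]
    X,Y,Z=[W[...,i] for i in range(3)]
    roi=(X>.4)&(X<.9)&(Y>-.4)&(Y<.35)
    def show(name,m):
        p=W[m]; 
        if len(p)<5: print(n,name,len(p));return
        print(n,name,len(p),"mean",np.median(p,0).round(4),"lo",np.percentile(p,3,axis=0).round(3),"hi",np.percentile(p,97,axis=0).round(3))
        c=p.mean(0); u=np.linalg.svd(p-c,full_matrices=False)[2][0]; print("   dir",u.round(3), "ext",np.percentile((p-c)@u,[1,99]).round(3))
    show("red",roi&((H<6)|(H>174))&(S>170)&(V>60)&(Z>.1)&(Z<.25))
    show("blue",roi&(H>105)&(H<130)&(S>130)&(Z>.13)&(Z<.3))
    show("mug",roi&(H>95)&(H<118)&(S>100)&(Z<.1)&(Y<-.1))
    show("tape",roi&(H>22)&(H<33)&(S>170)&(Z<.06)&(Z>.03)&(Y>.1))
    show("jarcap",roi&(H>10)&(H<28)&(S>120)&(Z>.1)&(Z<.14)&(X<.56)&(Y<-.05))
    show("rackfront",(V<90)&(Z>.335)&(Z<.365)&(X>.55)&(X<.74)&(abs(Y)<.4))
    show("deck",(Z>.335)&(Z<.365)&(X>.55)&(X<1.0)&(abs(Y)<.5))
    br=roi&(H>3)&(H<22)&(S>70)
    show("rim",br&(Z>.112)&(Z<.125)&(X>.5)&(X<.75)&(abs(Y-.05)<.2))
    show("coverpanel",br&(Z>.14)&(Z<.25)&(X<.62)&(X>.45)&(abs(Y-.05)<.2))
    show("innerpanel",br&(Z>.13)&(Z<.18)&(X>.64)&(X<.8)&(abs(Y-.05)<.2))
z=np.load("pics/top.npz");W=z["W"]
for u in (225,255,285):   # column along carton
    print(u,[tuple(W[v,u].round(3)) for v in range(108,216,3)])
```

```text
side red 30 mean [0.6696 0.0355 0.1838] lo [ 0.663 -0.019  0.179] hi [0.679 0.113 0.188]
   dir [-0.11  -0.994 -0.011] ext [-0.082  0.06 ]
side blue 0
side mug 35 mean [ 0.58   -0.1512  0.0718] lo [ 0.55  -0.178  0.018] hi [ 0.595 -0.134  0.085]
   dir [-0.192  0.045  0.98 ] ext [-0.05   0.026]
side tape 47 mean [0.5522 0.2871 0.0486] lo [0.403 0.25  0.043] hi [0.601 0.32  0.059]
   dir [-0.989  0.136  0.059] ext [-0.071  0.133]
side jarcap 292 mean [ 0.4199 -0.1315  0.1203] lo [ 0.402 -0.149  0.102] hi [ 0.443 -0.095  0.123]
   dir [0.138 0.972 0.193] ext [-0.024  0.035]
side rackfront 882 mean [ 0.6716 -0.1305  0.3538] lo [ 0.623 -0.205  0.344] hi [0.733 0.342 0.363]
   dir [-0.057 -0.998  0.005] ext [-0.386  0.165]
side deck 1378 mean [ 0.6935 -0.0956  0.354 ] lo [ 0.625 -0.209  0.344] hi [0.824 0.338 0.364]
   dir [ 0.1    0.995 -0.002] ext [-0.186  0.361]
side rim 386 mean [ 0.6097 -0.0124  0.1182] lo [ 0.524 -0.037  0.112] hi [0.678 0.172 0.124]
   dir [-0.128 -0.992  0.002] ext [-0.117  0.088]
side coverpanel 51 mean [ 0.4986 -0.0185  0.178 ] lo [ 0.485 -0.022  0.145] hi [0.52
[... 7334 characters left out ...]
64(0.588), np.float64(-0.014), np.float64(0.047)), (np.float64(0.58), np.float64(-0.014), np.float64(0.045)), (np.float64(0.571), np.float64(-0.013), np.float64(0.048)), (np.float64(nan), np.float64(nan), np.float64(nan)), (np.float64(0.556), np.float64(-0.013), np.float64(0.048)), (np.float64(0.555), np.float64(-0.015), np.float64(0.002)), (np.float64(0.546), np.float64(-0.015), np.float64(0.004)), (np.float64(0.52), np.float64(-0.008), np.float64(0.128)), (np.float64(0.508), np.float64(-0.006), np.float64(0.159)), (np.float64(0.497), np.float64(-0.005), np.float64(0.189)), (np.float64(0.486), np.float64(-0.003), np.float64(0.22)), (np.float64(0.478), np.float64(-0.003), np.float64(0.225))]
```

```bash
cat >> h.py <<'E'
yaw=-np.arctan2(.111,.994)
XC=np.array([np.cos(yaw),np.sin(yaw),0]); YC=np.array([-np.sin(yaw),np.cos(yaw),0]); ZC=np.array([0,0,1.])
HI=np.array([.6715,.059,.117]); ORG=HI-.07*XC; ORG[2]=0; HC=ORG-.075*XC+.1228*ZC
sgn=[1]
def ori(th):
    z=np.sin(th)*XC-np.cos(th)*ZC; y=sgn[0]*-YC; return np.c_[np.cross(y,z),y,z]
def w(h,x,z): return h+x*XC+z*ZC
def inner(phi,th,m=.015,clear=0):
    "TCP for far flap angle phi, tool tilt th, tip m beyond/inside the flap edge, clear = gap"
    r=np.array([-np.cos(phi),np.sin(phi)]); n=np.array([np.sin(phi),np.cos(phi)])
    d=np.array([np.sin(th),-np.cos(th)]); lo=np.array([-np.cos(th),-np.sin(th)])
    if phi>np.pi/2-th: L=.07*r+.0025*n+m*d
    else: L=(.07-m)*r+.0025*n
    p=L-(.0095+clear)*lo
    return w(HI,*p)
def cover(phi,th,s=.085,clear=0):
    r=np.array([np.cos(phi),np.sin(phi)]); n=np.array([-np.sin(phi),np.cos(phi)])
    u=np.array([np.cos(th),np.sin(th)])*.0095
    c=min((u,-u),key=lambda c:c@n)
    return w(HC,*(s*r+(.0025+clear)*n-c))
D=np.radians
TH=lambda p:D(np.interp(p,[30,90],[15,50]))   # tilt for far flap angle p (deg)
E
python3 - <<'E'
from h import *
np.set_printoptions(precision=3,suppress=True)
print(robot.camera_info("wrist")["T_tool_cam"]); print(HI,HC)
for s in(1,-1):
    sgn[0]=s
    R=ori(D(50)); p=inner(D(90),D(50),clear=.012)
    for q in (p,p-.13*R[:,2]): print(s,q,robot.ik(q,R))
    for a in(60,30,3): print(a,robot.ik(inner(D(a),TH(a)),ori(TH(a))))
    for a in(110,60,0): q=cover(D(a),D(22),clear=.03 if a>100 else 0); print("c",a,q,robot.ik(q,ori(D(22))))
E
```

```text
[[-0.    -0.956 -0.293  0.079]
 [ 1.     0.    -0.    -0.001]
 [ 0.    -0.293  0.956 -0.158]
 [ 0.     0.     0.     1.   ]]
[0.671 0.059 0.117] [0.527 0.075 0.123]
1 [0.699 0.056 0.194] None
1 [0.6   0.067 0.277] None
60 None
30 [ 27.906  12.57  -28.831  14.035 -36.945  45.343]
3 [ 28.29   13.375 -32.07   15.635 -33.106  43.068]
c 110 [0.459 0.083 0.188] [ 46.923 -10.716 -54.576  30.327 -36.498  13.616]
c 60 [0.559 0.072 0.194] [ 35.275  -0.479 -44.11   27.514 -32.607  26.802]
c 0 [0.621 0.065 0.129] [ 27.895   9.62  -45.189  36.86  -20.586  22.656]
-1 [0.699 0.056 0.194] None
-1 [0.6   0.067 0.277] None
60 None
30 [  27.906   12.57   -28.831   14.035  -36.945 -134.657]
3 [  28.29    13.375  -32.07    15.635  -33.106 -136.932]
c 110 [0.459 0.083 0.188] [  46.923  -10.716  -54.576   30.327  -36.498 -166.384]
c 60 [0.559 0.072 0.194] [  35.275   -0.479  -44.11    27.514  -32.607 -153.198]
c 0 [0.621 0.065 0.129] [  27.895    9.62   -45.189   36.86   -20.586 -157.344]
```

Run:
```python
from h import *
from scipy.spatial.transform import Rotation as Ro
np.set_printoptions(precision=0,suppress=True)
for az in (-60,-40,-20,0,20,40,60):
  for th in (30,35,40,45,50,60):
    ok=[]
    for roll in range(-180,180,20):
        R=Ro.from_euler('z',az,degrees=True).as_matrix()@ori(D(th))@Ro.from_euler('z',roll,degrees=True).as_matrix()
        if robot.ik(np.array([.692,.056,.20]),R) is not None: ok.append(roll)
    print(az,th,ok)
sgn[0]=1
for th in (30,35,40,45):
    for y in(.12,.06,-.01): print(th,y,robot.ik(HI+(y-.059)*YC+[.02,0,.08],ori(D(th))))
im,d,W=pts("side"); cv2.imwrite("pics/g.png",cv2.resize(im[20:130,100:220,::-1],None,fx=5,fy=5,interpolation=cv2.INTER_CUBIC))
```

```text
-60 30 [-180, -160, -140, -120, -100, -80, -60, -40, -20, 0, 20, 40, 60, 80, 100, 120, 140, 160]
-60 35 [-180, -160, -140, -120, -100, -80, -60, -40, -20, 0, 20, 40, 60, 80, 100, 120, 160]
-60 40 [-180, -160, -140, -120, -100, -80, -60, -40, -20, 0, 20, 40, 60, 80, 100, 120, 160]
-60 45 [-180, -160, -140, -120, -100, -80, -60, -40, -20, 0, 20, 40, 60, 80, 100, 120, 140, 160]
-60 50 [-180, -160, -140, -120, -100, -80, -60, -40, -20, 0, 20, 40, 60, 80, 100, 120, 140, 160]
-60 60 [-180, -160, -140, -120, -100, -80, -60, -40, -20, 0, 20, 40, 60, 80, 100, 140, 160]
-40 30 [-180, -160, -140, -120, -100, -80, -60, -40, -20, 0, 20, 40, 60, 80, 100, 120, 140]
-40 35 [-180, -160, -140, -120, -100, -80, -60, -40, -20, 0, 20, 40, 60, 80, 100, 120, 140, 160]
-40 40 [-180, -160, -140, -120, -100, -80, -60, -40, -20, 0, 20, 40, 60, 80, 100, 120, 160]
-40 45 [-180, -160, -140, -120, -100, -80, -60, -40, -20, 0, 20, 40, 60, 80, 100, 120, 140, 160]
-40 50 [-180, -160, -140, -120, -100, -80, -60, -40, -20, 0, 20, 40, 60, 80, 100, 140, 160]
-40 60 [-180, -160, -140, -120, -100, -80, -60, -40, -20, 0, 20
[... 1559 characters left out ...]
 -100, -80, -60, -40, 0, 20, 40, 60, 80, 100, 120, 140, 160]
60 40 [-180, -160, -140, -120, -100, -80, -60, -40, 0, 20, 40, 60, 80, 100, 120, 140, 160]
60 45 [-180, -160, -140, -120, -100, -80, -60, -40, -20, 0, 20, 40, 60, 80, 100, 120, 140, 160]
60 50 [-180, -160, -140, -120, -100, -80, -60, -40, -20, 20, 40, 60, 80, 100, 120, 140, 160]
60 60 [-180, -160, -140, -120, -100, -80, -60, -40, -20, 0, 40, 60, 80, 100, 120, 140, 160]
30 0.12 [ 28.  10. -41.  52. -21.   9.]
30 0.06 [ 23.   9. -43.  51. -18.  15.]
30 -0.01 [ 17.   7. -43.  45. -16.  25.]
35 0.12 [ 16.   9. -49.  91. -13. -20.]
35 0.06 None
35 -0.01 None
40 0.12 None
40 0.06 None
40 -0.01 None
45 0.12 None
45 0.06 None
45 -0.01 None
```

View pics/g.png

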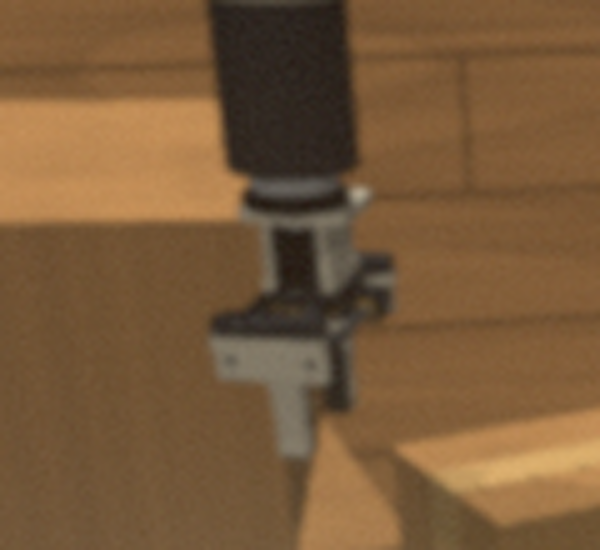

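The crop shows that the 78 mm side of the gripper lies along tool x. The camera juts out on the tool +x side at about (375,285), roughly 140 mm behind the tips. A straight 35–50° tilt is blocked by wrist limits, so I'll search headings using a simple clearance model.

```bash
cat > plan.py <<'E'
from h import *
from scipy.spatial.transform import Rotation as Ro
def box(x0,x1,y0,y1,z0,z1,k=7):
    g=np.stack(np.meshgrid(*[np.linspace(a,b,k) for a,b in((x0,x1),(y0,y1),(z0,z1))],indexing='ij'),-1).reshape(-1,3); return g
FING=box(-.0095,.0095,-.021,.021,-.066,0,12)
a=np.linspace(0,2*np.pi,16,endpoint=False)
TUBE=np.array([[.06*np.cos(t),.06*np.sin(t),z] for t in a for z in np.linspace(-.46,-.22,13)])
BODY=np.r_[box(-.039,.039,-.0965,.0965,-.125,-.066,9),box(-.038,.038,-.04,.04,-.22,-.12,8),box(.03,.105,-.025,.025,-.19,-.125),TUBE]
B=np.c_[XC,YC,ZC]
def R_(az,th,roll): return Ro.from_euler('z',az,degrees=True).as_matrix()@ori(D(th))@Ro.from_euler('z',roll,degrees=True).as_matrix()
def sd(q,lo,hi):
    c=(np.array(lo)+hi)/2; h=(np.array(hi)-lo)/2; e=abs(q-c)-h
    return (np.linalg.norm(np.maximum(e,0),axis=1)+np.minimum(e.max(1),0)).min()
def flapbox(P,h,phi,sx,L,wd):
    q=(P-h)@B; r=np.array([sx*np.cos(phi),np.sin(phi)]); n=np.array([-sx*np.sin(phi),np.cos(phi)])
    q=np.c_[q[:,[0,2]]@r,q[:,1],q[:,[0,2]]@n]
    return sd(q,[0,-wd,-.0025],[L,wd,.0025])
def clear(tcp,R,phi,phic=D(110),contact=False):
    Bo=tcp+BODY@R.T; F=tcp+FING@R.T; A=np.r_[Bo,F]; q=(A-ORG)@B
    rail=sd(q,[.048,-.3,.343],[.2,.3,.36]); cov=flapbox(A,HC,phic,1,.11,.1)
    inn=flapbox(Bo if contact else A,HI,phi,-1,.07,.092)
    car=sd(q,[-.075,-.1,0],[.075,.1,.12]) if not contact else sd((Bo-ORG)@B,[-.075,-.1,0],[.075,.1,.12])
    return np.array([rail,cov,inn,car])
def place(R,phi,smin,yo=0,gap=0):
    F=FING@R.T@B; r=np.array([-np.cos(phi),np.sin(phi)]); n=np.array([np.sin(phi),np.cos(phi)])
    s=F[:,[0,2]]@r; m=F[:,[0,2]]@n; ds=smin-s.min(); k=s+ds<=.0705
    dn=.0025-m[k].min()+gap
    v=ds*r+dn*n; tipy=F[:,1][k].mean()
    return HI+B@np.array([v[0],yo-tipy,v[1]])
E
python3 - <<'E'
from plan import *
np.set_printoptions(precision=3,suppress=True)
out=[]
for az in range(-60,61,10):
  for th in (35,40,45,50,55,60):
    for roll in range(-180,180,15):
      R=R_(az,th,roll)
      for yo in(-.05,0,.05):
        c=place(R,D(90),.05,yo); e=c+.012*XC+.006*ZC; e2=e
        cs=np.array([clear(c,R,D(90),contact=True),clear(e2,R,D(90)),clear(e2-.04*R[:,2],R,D(90)),clear(e2-.1*R[:,2],R,D(90))])
        out.append((cs.min(),az,th,roll,yo,cs.min(0)))
out.sort(key=lambda o:-o[0])
n=0
for o in out[:600]:
    R=R_(*o[1:4]); c=place(R,D(90),.05,o[4])
    js=[robot.ik(p,R) for p in(c,c-.1*R[:,2])]
    if all(j is not None for j in js):
        n+=1; print(o, np.array(js[0]).round(0))
        if n>24: break
E
```

```text
(np.float64(0.013304813997782942), -20, 40, 165, 0.05, array([0.015, 0.023, 0.013, 0.059])) [ 23.  13. -49.  91. -29. 152.]
(np.float64(0.012673007021288022), 40, 45, -150, -0.05, array([0.013, 0.025, 0.013, 0.058])) [ -1.  11. -16. -48. -32. -51.]
(np.float64(0.012673007021287949), -40, 45, 150, 0.05, array([0.013, 0.025, 0.013, 0.058])) [ 36.  20. -41.  69. -49. 160.]
(np.float64(0.012515739059728498), 40, 50, -150, -0.05, array([0.023, 0.014, 0.013, 0.06 ])) [ -6.  12. -16. -59. -34. -38.]
(np.float64(0.01251573905972847), -40, 50, 150, 0.05, array([0.023, 0.014, 0.013, 0.06 ])) [ 36.  21. -44.  76. -52. 153.]
(np.float64(0.011957818544697943), 40, 55, -165, -0.05, array([0.019, 0.031, 0.012, 0.052])) [-12.  14. -15. -70. -38. -10.]
(np.float64(0.011957818544697942), -40, 55, 165, 0.05, array([0.019, 0.031, 0.012, 0.052])) [ 36.  23. -45.  82. -55. 132.]
(np.float64(0.011801473314971842), -50, 60, 135, 0.05, array([0.012, 0.021, 0.012, 0.039])) [ 41.  28. -39.  71. -65. 160.]
(np.float64(0.011801473314971842), 50, 60, -135, -0.05, array([0.012, 0.021, 0.012, 0.039])) [-18.  18. -1
[... 1301 characters left out ...]
55, -150, -0.05, array([0.029, 0.008, 0.012, 0.053])) [-11.  13. -16. -70. -38. -25.]
(np.float64(0.008468844057881777), -40, 55, 150, 0.05, array([0.029, 0.008, 0.012, 0.053])) [ 36.  22. -45.  82. -55. 147.]
(np.float64(0.008400094354531063), 30, 45, -150, -0.05, array([0.008, 0.018, 0.012, 0.059])) [  8.   9. -22. -39. -18. -71.]
(np.float64(0.008400094354531049), 30, 45, -150, 0, array([0.008, 0.016, 0.012, 0.049])) [ 16.   9. -27. -28. -11. -87.]
(np.float64(0.008400094354530997), -30, 45, 150, 0, array([0.008, 0.016, 0.012, 0.049])) [ 23.  14. -50.  92. -37. 158.]
(np.float64(0.008400094354530997), -30, 45, 150, 0.05, array([0.008, 0.018, 0.012, 0.059])) [ 30.  16. -47.  84. -41. 159.]
```

Run:
```python
from plan import *
np.set_printoptions(precision=3,suppress=True,linewidth=150)
az,roll,yo=40,-165,-.05
for phi in range(90,-1,-10):
    row=[]
    for th in range(55,4,-10):
        R=R_(az,th,roll); p=place(R,D(phi),np.interp(phi,[0,90],[.04,.05]),yo)
        c=clear(p,R,D(phi),contact=True); row.append(f"{th}:{c[[0,1,3]].min()*1000:.0f}/{c[2]*1000:.0f}"+("" if robot.ik(p,R) is not None else "X"))
    print(phi,row)
R=R_(az,55,roll); p=place(R,D(90),.05,yo)
for q in (p+.012*XC+.006*ZC-.12*R[:,2],p,p-.2*R[:,2]): print(q,robot.ik(q,R))
print(robot.ik([.35,.3,.45],robot.read_tcp_rot()), robot.ik([.45,-.12,.42],R))
```

```text
90 ['55:31/15', '45:14/21', '35:-6/27', '25:-8/33', '15:-8/38', '5:-6/44']
80 ['55:19/20', '45:24/25', '35:2/31', '25:-8/36', '15:-8/41', '5:-8/48']
70 ['55:8/24', '45:16/29', '35:10/34', '25:-4/39', '15:-8/45', '5:-8/53']
60 ['55:3/26', '45:6/31', '35:17/36', '25:-1/42', '15:-8/49', '5:-8/57']
50 ['55:3/28', '45:4/32', '35:7/38', '25:9/46', '15:-6/54', '5:-8/61']
40 ['55:-0/29', '45:2/35', '35:0/42', '25:13/49', '15:-0/57', '5:-5/63']
30 ['55:-2/31', '45:0/37', '35:1/44', '25:2/51', '15:10/58', '5:-5/64']
20 ['55:-2/33', '45:-2/39', '35:-2/45', '25:-1/51', '15:14/58', '5:-7/64']
10 ['55:-2/36', '45:-2/41', '35:-2/47', '25:0/52', '15:2/58', '5:-6/64']
0 ['55:-2/37', '45:-2/43', '35:-2/48', '25:-2/54', '15:-1/60', '5:-2/65']
[ 0.627 -0.042  0.254] [-17.736   4.55  -17.082 -61.692 -46.617 -17.439]
[0.697 0.014 0.179] [-11.647  14.251 -15.434 -69.913 -38.294  -9.907]
[ 0.56  -0.077  0.294] [-24.588  -1.801 -18.449 -58.547 -54.71  -18.847]
[ 65.198  -4.105  -0.501   0.011 -93.675   2.808] [-37.458 -13.033 -12.319 -53.337 -75.028 -26.712]
```

Run:
```python
from plan import *
np.set_printoptions(precision=3,suppress=True,linewidth=150)
out=[]
for az in range(-60,61,20):
  for th in (0,5,10,15,20,25,30):
    for roll in range(-180,180,15):
      R=R_(az,th,roll)
      for yo in(-.06,-.03,0,.03,.06):
        m=np.inf
        for phi in(0,65,30):
            p=place(R,D(phi),.04,yo); c=clear(p,R,D(phi),contact=True); m=min(m,c[[0,1,3]].min())
            if m<.012: break
        if m>=.012: out.append((m,az,th,roll,yo))
out.sort(key=lambda o:-o[0]); n=0; print(len(out))
for o in out:
    R=R_(*o[1:4]); js=[robot.ik(place(R,D(f),.04,o[4]),R) for f in(65,30,0)]
    if all(j is not None for j in js):
        n+=1; print([round(float(v),3) for v in o],np.array(js[0]).round(0),np.array(js[2]).round(0))
        if n>12: break
# stage 1 best theta path down to 65
R=R_(40,55,-165)
for f,th in((90,55),(82,52),(75,49),(68,46),(62,42),(58,40)):
    R=R_(40,th,-165);p=place(R,D(f),.05,-.05); print(f,th,clear(p,R,D(f),contact=True),robot.ik(p,R) is not None)
```

```text
0
90 55 [0.041 0.031 0.015 0.052] True
82 52 [0.04  0.024 0.022 0.063] True
75 49 [0.04  0.018 0.027 0.072] True
68 46 [0.04  0.013 0.031 0.075] True
62 42 [0.037 0.01  0.035 0.078] True
58 40 [0.037 0.008 0.037 0.079] True
```

Run:
```python
from plan import *
np.set_printoptions(precision=3,suppress=True,linewidth=150)
out=[]
for phi in (65,30,0):
  best=[]
  for az in range(-60,61,20):
   for th in (0,8,15,22,30):
    for roll in range(-180,180,15):
      R=R_(az,th,roll)
      for yo in(-.06,0,.06):
       for s in (.03,.05):
        p=place(R,D(phi),s,yo); c=clear(p,R,D(phi),contact=True); best.append((c[[0,1,3]].min(),az,th,roll,yo,s,c))
  best.sort(key=lambda b:-b[0])
  n=0
  for b in best:
    R=R_(*b[1:4])
    if robot.ik(place(R,D(phi),b[5],b[4]),R) is not None:
        print(phi,b); n+=1
        if n>5: break
```

```text
65 (np.float64(0.02471730269350044), 0, 30, -90, -0.06, 0.03, array([0.025, 0.039, 0.025, 0.046]))
65 (np.float64(0.02471730269350044), 0, 30, 90, -0.06, 0.03, array([0.025, 0.039, 0.025, 0.046]))
65 (np.float64(0.024717302693500413), 0, 30, -90, 0, 0.03, array([0.025, 0.039, 0.025, 0.046]))
65 (np.float64(0.024717302693500413), 0, 30, 90, 0, 0.03, array([0.025, 0.039, 0.025, 0.046]))
65 (np.float64(0.024717302693500393), 0, 30, -90, 0.06, 0.03, array([0.025, 0.039, 0.025, 0.046]))
65 (np.float64(0.024717302693500393), 0, 30, 90, 0.06, 0.03, array([0.025, 0.039, 0.025, 0.046]))
30 (np.float64(0.023598808808193716), 0, 15, -165, 0.06, 0.05, array([0.025, 0.024, 0.066, 0.085]))
30 (np.float64(0.023598808808193716), 0, 15, 165, -0.06, 0.05, array([0.025, 0.024, 0.066, 0.085]))
30 (np.float64(0.02359880880819371), 0, 15, -165, 0, 0.05, array([0.025, 0.024, 0.066, 0.085]))
30 (np.float64(0.023598808808193702), 0, 15, -165, -0.06, 0.05, array([0.025, 0.024, 0.066, 0.088]))
30 (np.float64(0.023598808808193702), 0, 15, 165, 0.06, 0.05, array([0.025, 0.024, 0.066, 0.088]))
30 (np.float64(0.0235988088081937), 0, 15, 165, 0, 0.05, array([0.025, 0.024, 0.066, 0.085]))
0 (np.float64(0.02444545392731921), 60, 30, 90, -0.06, 0.03, array([0.025, 0.024, 0.05 , 0.033]))
0 (np.float64(0.02444545392731914), -60, 30, -90, 0.06, 0.03, array([0.025, 0.024, 0.05 , 0.033]))
0 (np.float64(0.022815591099997506), -60, 30, -75, 0.06, 0.05, array([0.023, 0.03 , 0.057, 0.04 ]))
0 (np.float64(0.022815591099997506), 60, 30, 75, -0.06, 0.05, array([0.023, 0.03 , 0.057, 0.04 ]))
0 (np.float64(0.020426284377120102), -60, 22, -75, 0.06, 0.05, array([0.02 , 0.033, 0.061, 0.048]))
0 (np.float64(0.020426284377120102), 60, 22, 75, -0.06, 0.05, array([0.02 , 0.033, 0.061, 0.048]))
```

Run:
```python
from plan import *
out=[]
for az in (0,30,45,60,75):
 for roll in range(-180,180,15):
  for yo in (-.06,0):
   seq=[]
   for phi in (65,45,25,10,0):
    b=(-1,)
    for th in (5,12,20,28,36,44):
      R=R_(az,th,roll)
      for s in (.03,.045):
        p=place(R,D(phi),s,yo); c=clear(p,R,D(phi),contact=True)[[0,1,3]].min()
        if c>b[0] and robot.ik(p,R) is not None: b=(round(float(c),3),th,s)
    seq.append(b)
   out.append((min(b[0] for b in seq),az,roll,yo,seq))
out.sort(key=lambda o:-o[0])
for o in out[:10]: print(o)
```

```text
Traceback (most recent call last):
ValueError: time passes only in moves, steps and waits
```

Run:
```python
from plan import *
try: print(robot.ik([.45,-.12,.42],R_(40,55,-165)))
except Exception as e: print(repr(e))
out=[]
for az in (0,30,45,60,75):
 for roll in range(-180,180,15):
  for yo in (-.06,0):
   seq=[]
   for phi in (65,45,25,10,0):
    b=(-1,)
    for th in (5,12,20,28,36,44):
      R=R_(az,th,roll)
      for s in (.03,.045):
        p=place(R,D(phi),s,yo); c=clear(p,R,D(phi),contact=True)[[0,1,3]].min()
        if c>b[0]: b=(round(float(c),3),th,s)
    seq.append(b)
   out.append((min(b[0] for b in seq),az,roll,yo,seq))
out.sort(key=lambda o:-o[0])
for o in out[:10]: print(o)
```

```text
[-37.45836623 -13.0329391  -12.31927338 -53.33673381 -75.02753333
 -26.71239694]
(0.009, 45, -105, -0.06, [(0.015, 44, 0.03), (0.019, 36, 0.03), (0.018, 28, 0.045), (0.013, 20, 0.045), (0.009, 12, 0.045)])
(0.008, 45, -165, -0.06, [(0.03, 44, 0.045), (0.024, 36, 0.03), (0.016, 28, 0.03), (0.009, 12, 0.045), (0.008, 20, 0.03)])
(0.008, 45, 90, -0.06, [(0.019, 44, 0.03), (0.022, 44, 0.03), (0.015, 36, 0.03), (0.012, 12, 0.045), (0.008, 28, 0.03)])
(0.007, 30, -120, -0.06, [(0.017, 36, 0.03), (0.017, 28, 0.045), (0.022, 20, 0.045), (0.015, 12, 0.045), (0.007, 12, 0.03)])
(0.007, 30, -120, 0, [(0.017, 36, 0.03), (0.017, 28, 0.045), (0.022, 20, 0.045), (0.01, 12, 0.045), (0.007, 12, 0.03)])
(0.007, 45, -90, -0.06, [(0.019, 44, 0.03), (0.022, 44, 0.03), (0.018, 28, 0.03), (0.012, 12, 0.045), (0.007, 20, 0.03)])
(0.006, 30, -180, -0.06, [(0.023, 36, 0.03), (0.019, 28, 0.03), (0.012, 12, 0.045), (0.007, 12, 0.045), (0.006, 12, 0.03)])
(0.006, 30, -180, 0, [(0.017, 36, 0.03), (0.017, 28, 0.03), (0.012, 12, 0.045), (0.007, 12, 0.045), (0.006, 12, 0.03)])
(0.006, 60, -150, -0.06, [(0.006, 44, 0.045), (0.032, 44, 0.045), (0.025, 36, 0.03), (0.02, 36, 0.03), (0.016, 28, 0.03)])
(0.006, 60, -135, -0.06, [(0.01, 44, 0.045), (0.014, 36, 0.045), (0.011, 44, 0.045), (0.009, 44, 0.045), (0.006, 44, 0.045)])
```

```bash
cat >> plan.py <<'E'
K=[0,25,45,65,90]
def sched(f):
    g=lambda v:float(np.interp(f,K,v))
    R=R_(g([60,60,52,45,40]),g([28,36,40,46,55]),g([-150,-150,-158,-165,-165]))
    return place(R,D(f),g([.033,.033,.035,.045,.05]),g([-.06,-.06,-.06,-.055,-.05])),R
E
python3 - <<'E'
from plan import *
np.set_printoptions(precision=3,suppress=True,linewidth=150)
for f in range(90,-1,-10):
    p,R=sched(f); print(f,p,clear(p,R,D(f),contact=True),np.array(robot.ik(p,R)).round(0))
p,R=sched(0)
for u in (.05,.12): print(clear(p+[-.0,0,u],R,0),robot.ik(p+[0,0,u],R))
E
```

```text
90 [0.697 0.014 0.179] [0.041 0.031 0.015 0.052] [-12.  14. -15. -70. -38. -10.]
80 [0.681 0.013 0.181] [0.037 0.029 0.022 0.065] [ -9.  13. -16. -62. -38. -17.]
70 [0.667 0.013 0.179] [0.036 0.026 0.026 0.071] [ -6.  12. -16. -56. -38. -23.]
60 [0.656 0.012 0.174] [0.035 0.027 0.029 0.071] [ -5.  12. -16. -51. -40. -28.]
50 [0.648 0.012 0.166] [0.034 0.028 0.029 0.067] [ -4.  12. -15. -47. -42. -33.]
40 [0.638 0.013 0.16 ] [0.032 0.029 0.032 0.064] [ -3.  13. -14. -44. -45. -36.]
30 [0.628 0.015 0.152] [0.03  0.027 0.035 0.059] [ -2.  14. -14. -42. -47. -39.]
20 [0.622 0.017 0.145] [0.028 0.024 0.04  0.055] [ -1.  14. -14. -39. -47. -42.]
10 [0.618 0.019 0.137] [0.027 0.018 0.045 0.051] [  2.  14. -15. -35. -46. -47.]
0 [0.615 0.019 0.128] [0.024 0.015 0.051 0.046] [  5.  14. -16. -30. -44. -52.]
[0.019 0.032 0.05  0.05 ] [  5.217  10.941 -14.14  -27.743 -48.965 -56.097]
[-0.008  0.091  0.12   0.12 ] [  5.708   7.203  -9.913 -24.883 -55.906 -61.067]
```

Run:
```python
from plan import *
robot.move_gripper(0)
robot.goto([.35,.3,.45],robot.read_tcp_rot())
p,R=sched(90); e=p+.012*XC+.006*ZC
robot.goto([.45,-.12,.42],R)
robot.goto(e-.14*R[:,2],R)
robot.servo_line(e,speed=.08)
print(robot.read_t(),robot.read_force(),robot.read_position()-e,robot.read_qpos())
for n in("side","top"):
    im,d,W=pts(n); a=im[130:300,230:450] if n=="side" else im[80:240,180:400]
    cv2.imwrite(f"pics/e_{n}.png",cv2.resize(a[...,::-1],None,fx=3.4,fy=3.4,interpolation=cv2.INTER_CUBIC))
```

```text
7.9417 [ 0.97327442  0.92587004 -0.40707477] [-5.49199173e-05 -2.08471979e-04  4.11562098e-04] [-11.08360527  14.57455358 -14.03979011 -68.72943828 -38.18963635
 -11.76497639]
```

View pics/e_side.png

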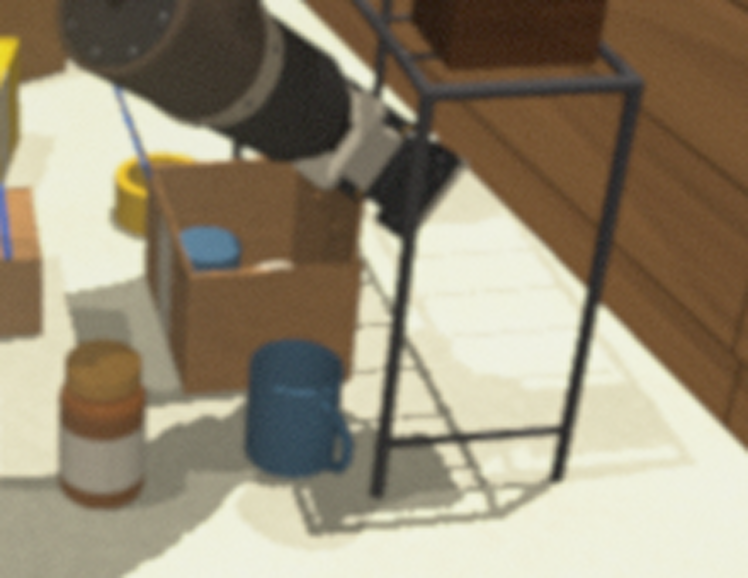

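View pics/e_top.png

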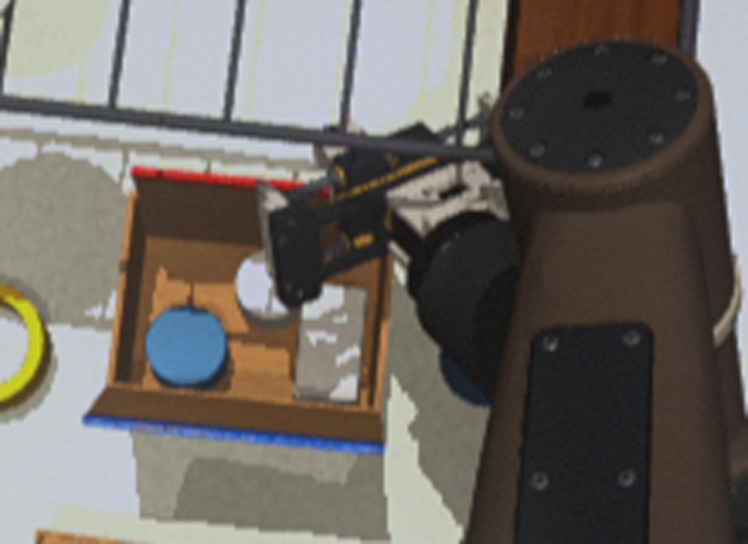

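Side view: the gripper reaches in under the rail at about (410,180) without touching the rack leg. Top view: the red flap hasn't moved (130–330,180), the fingers pass over its right part, and the crossbar hangs inside the box at (300,250), clear of everything. Next I pull the flap in.

```bash
cat > chk.py <<'E'
from h import *
def flap():
    "points of both flaps in the carton frame from the top camera"
    im,d,W=pts("top"); h=cv2.cvtColor(im,cv2.COLOR_RGB2HSV).astype(int); B=np.c_[XC,YC,ZC]; q=(W-ORG)@B
    ok=(abs(q[...,1])<.11)&(q[...,2]>.05)&(q[...,2]<.25)
    for n,m in(("red",((h[...,0]<6)|(h[...,0]>174))&(h[...,1]>150)&(abs(q[...,0]-.03)<.08)),("blue",(h[...,0]>105)&(h[...,0]<130)&(h[...,1]>130)&(q[...,2]>.1))):
        k=q[m&ok]
        if len(k)>4: print(n,len(k),np.median(k,0).round(4),"y",np.percentile(k[:,1],[3,97]).round(3))
    return im,q
E
python3 - <<'E'
from plan import *; from chk import flap
p,R=sched(90)
robot.servo_line(p+.006*XC,R,speed=.05)
mx=0
for f in list(range(88,15,-6))+[12,8]:
    p,R=sched(f); robot.servo_line(p,R,speed=.06)
    F=np.array(robot.read_force()); mx=max(mx,np.linalg.norm(F))
    if f%12==4 or np.linalg.norm(F)>12: print(f,F.round(1))
    if np.linalg.norm(F)>15: break
print(robot.read_t(),mx); im,q=flap()
cv2.imwrite("pics/f1.png",cv2.resize(im[80:240,180:400,::-1],None,fx=3.4,fy=3.4,interpolation=cv2.INTER_CUBIC))
E
```

```text
88 [-0.2  0.2 -0.4]
76 [ 0.1  0.6 -0.4]
64 [ 0.3 -0.9  0.2]
52 [-0.8 -0.1  0.5]
40 [-0.1  0.2  0.2]
28 [ 0.1  0.8 -0.3]
16 [ 0.8 -0.5  0.9]
12.45 1.539893651044072
red 117 [0.0084 0.0675 0.1308] y [0.03  0.091]
blue 67 [-0.1086  0.0683  0.2226] y [0.013 0.098]
```

View pics/f1.png

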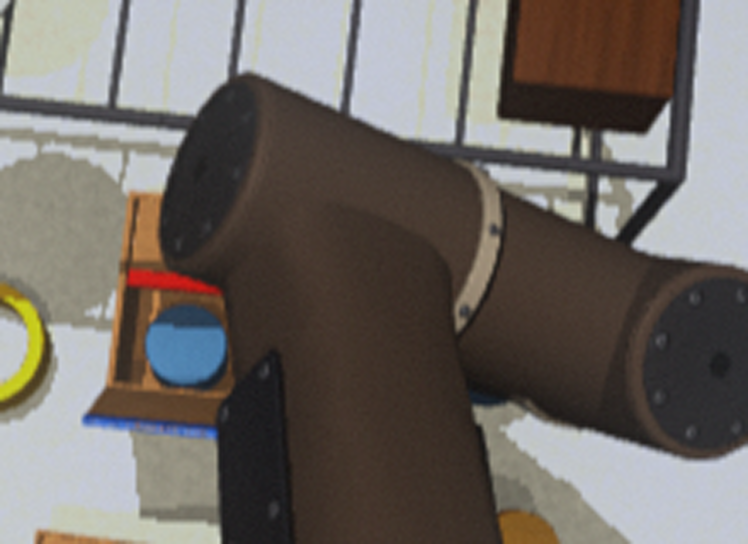

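The flap has folded in: the red edge is visible at (175,280), roughly 10° above level. I'll step lower while measuring.

```bash
cat >> chk.py <<'E'
def fit(q):
    m=(q[...,0]>.003)&(q[...,0]<.062)&(q[...,1]>.035)&(q[...,1]<.088)&(q[...,2]>.09)&(q[...,2]<.16)
    k=q[m]; c=np.polyfit(.07-k[:,0],k[:,2],1); r=q[(abs(q[...,1]-.0975)<.002)&(abs(q[...,0])<.06)&(abs(q[...,2]-.12)<.008)]
    print("fit n",len(k),"slope deg %.2f z_hinge %.4f z_edge %.4f"%(np.degrees(np.arctan(c[0])),c[1],np.polyval(c,.07)),"rim",len(r),np.median(r[:,2]).round(4))
E
python3 - <<'E'
from plan import *; from chk import *
for _ in range(2): im,q=flap(); fit(q)
for f in (5,3):
    p,R=sched(f); robot.servo_line(p,R,speed=.06)
    for _ in range(2): im,q=flap(); fit(q)
print(robot.read_force())
E
```

```text
red 117 [0.0077 0.0671 0.1307] y [0.028 0.091]
blue 65 [-0.1085  0.0684  0.2229] y [0.012 0.098]
fit n 203 slope deg 10.45 z_hinge 0.1192 z_edge 0.1321 rim 73 0.1193
red 117 [0.008  0.0668 0.1311] y [0.028 0.091]
blue 63 [-0.1086  0.0685  0.2229] y [0.012 0.097]
fit n 206 slope deg 10.93 z_hinge 0.1190 z_edge 0.1326 rim 75 0.1198
red 54 [0.0074 0.0801 0.1278] y [0.056 0.095]
blue 55 [-0.1091  0.0728  0.2231] y [0.027 0.098]
fit n 69 slope deg 6.66 z_hinge 0.1203 z_edge 0.1285 rim 76 0.1196
red 55 [0.0072 0.0801 0.1276] y [0.056 0.095]
blue 54 [-0.1086  0.073   0.2225] y [0.027 0.097]
fit n 76 slope deg 6.97 z_hinge 0.1200 z_edge 0.1285 rim 78 0.1195
red 26 [0.0078 0.0871 0.1245] y [0.077 0.095]
blue 49 [-0.1091  0.0751  0.2237] y [0.033 0.097]
fit n 12 slope deg -4.34 z_hinge 0.1299 z_edge 0.1246 rim 76 0.1195
red 26 [0.0089 0.0875 0.1255] y [0.077 0.095]
blue 51 [-0.1087  0.0752  0.2236] y [0.033 0.098]
fit n 13 slope deg 10.27 z_hinge 0.1144 z_edge 0.1271 rim 82 0.1197
[0.05994307 0.27981284 0.44766466]
```

Run:
```python
from plan import *; from chk import *
# extend the schedule below zero: hold the tool's orientation and follow the arc
p0,R=sched(0)
for f in (1,-.8):
    p=sched(1)[0] if f>0 else place(R,D(f),.033,-.06)
    robot.servo_line(p,sched(max(f,0))[1],speed=.05)
    im,q=flap(); im,q=flap()
print(robot.read_force(),clear(p,R,D(0),contact=True))
robot.servo_line(p+.06*ZC-.03*XC,speed=.1)
robot.servo_line(p+.16*ZC-.16*XC-.06*YC,speed=.2)
robot.goto([.42,-.2,.45],R)
for _ in range(3): im,q=flap(); fit(q)
print(robot.read_t())
im,d,W=pts("side"); cv2.imwrite("pics/f2.png",cv2.resize(im[150:270,240:400,::-1],None,fx=4.5,fy=4.5,interpolation=cv2.INTER_CUBIC))
```

```text
red 5 [0.006  0.09   0.1236] y [0.09  0.095]
blue 49 [-0.1093  0.0751  0.2238] y [0.035 0.098]
red 8 [0.0051 0.0902 0.121 ] y [0.087 0.095]
blue 47 [-0.109   0.0754  0.2235] y [0.035 0.098]
blue 44 [-0.1092  0.0767  0.224 ] y [0.039 0.098]
blue 46 [-0.1093  0.0768  0.2233] y [0.04  0.098]
[ 0.32127286  0.27612632 -0.0023165 ] [0.0246153  0.01490215 0.05064308 0.04521198]
red 364 [0.0083 0.0043 0.1219] y [-0.087  0.088]
blue 193 [-0.1098 -0.0171  0.2244] y [-0.092  0.095]
fit n 484 slope deg 2.60 z_hinge 0.1189 z_edge 0.1220 rim 76 0.1195
red 369 [0.0084 0.0026 0.1219] y [-0.087  0.088]
blue 192 [-0.1099 -0.016   0.2242] y [-0.092  0.096]
fit n 481 slope deg 2.31 z_hinge 0.1191 z_edge 0.1219 rim 79 0.119
red 373 [0.0083 0.0028 0.1218] y [-0.087  0.088]
blue 192 [-0.1102 -0.017   0.2243] y [-0.092  0.095]
fit n 477 slope deg 2.53 z_hinge 0.1191 z_edge 0.1222 rim 77 0.1194
16.95
```

Run:
```python
from plan import *; from chk import *
p0,R=sched(0); p=place(R,D(-.8),.033,-.06); p2=place(R,D(-2.5),.033,-.06)
robot.goto(p+.16*ZC-.16*XC-.06*YC,R)
robot.servo_line(p+.06*ZC-.03*XC,speed=.2)
robot.servo_line(p+.008*ZC,speed=.1)
robot.servo_line(p2,speed=.03); print(robot.read_force(),p2-p)
robot.servo_line(p+.06*ZC-.03*XC,speed=.15)
robot.servo_line(p+.16*ZC-.16*XC-.06*YC,speed=.25)
robot.goto([.42,-.2,.45],R)
for _ in range(3): im,q=flap(); fit(q)
print(robot.read_t())
print(robot.read_qpos())
for sg in(1,-1):
    sgn[0]=sg
    for az in(0,):
        for a,th in((108,15),(108,22),(60,22),(0,22),(0,30)): 
            Q=cover(D(a),D(th),clear=.03 if a>100 else 0); print(sg,a,th,robot.ik(Q,ori(D(th))),clear(Q,ori(D(th)),0,D(a))[[0,2]])
```

```text
[-0.02553623  0.07466647  0.36508378] [-2.52902275e-04 -2.75252446e-05 -1.45282699e-03]
red 364 [0.0084 0.0029 0.1197] y [-0.087  0.087]
blue 190 [-0.1099 -0.0172  0.2239] y [-0.092  0.095]
fit n 484 slope deg 1.25 z_hinge 0.1187 z_edge 0.1202 rim 76 0.1196
red 360 [0.0082 0.0032 0.1198] y [-0.086  0.086]
blue 197 [-0.1099 -0.0167  0.2242] y [-0.092  0.095]
fit n 484 slope deg 0.66 z_hinge 0.1190 z_edge 0.1198 rim 72 0.1195
red 363 [0.0082 0.0012 0.1198] y [-0.087  0.087]
blue 195 [-0.11   -0.0172  0.2246] y [-0.092  0.095]
fit n 484 slope deg 0.78 z_hinge 0.1188 z_edge 0.1198 rim 76 0.1195
22.7667
[-25.89824423  -3.65268203   5.18363755 -27.56891575 -93.07138796
 -43.32687514]
1 108 15 [ 43.62943597  -6.93074991 -44.58439545  16.64664648 -43.79815577
  28.80119591] [0.12034693 0.1515281 ]
1 108 22 [ 46.62899379 -10.58146776 -54.10691595  30.05627979 -36.67953235
  14.20605922] [0.13845555 0.1515281 ]
1 60 22 [ 35.27489585  -0.47874131 -44.11031396  27.51351113 -32.60737888
  26.80248144] [0.04094483 0.08550433]
1 0 22 [ 27.89518391   9.62038962 -45.18905337  36.86010166 -20.58627365
  22.65600597] [0.0030127 0.0058   ]
1 0 30 None [0.02728538 0.0058    ]
-1 108 15 [  43.62943597   -6.93074991  -44.58439545   16.64664648  -43.79815577
 -151.19880409] [0.18321781 0.1515281 ]
-1 108 22 [  46.62899379  -10.58146776  -54.10691595   30.05627979  -36.67953235
 -165.79394078] [0.19353773 0.1515281 ]
-1 60 22 [  35.27489585   -0.47874131  -44.11031396   27.51351113  -32.60737888
 -153.19751856] [0.10159433 0.08550433]
-1 0 22 [  27.89518391    9.62038962  -45.18905337   36.86010166  -20.58627365
 -157.34399403] [0.05597417 0.0058    ]
-1 0 30 None [0.08781123 0.0058    ]
```

```bash
cat >> plan.py <<'E'
def placec(R,phi,smin=.075,yo=0,gap=0):
    F=FING@R.T@B; r=np.array([np.cos(phi),np.sin(phi)]); n=np.array([-np.sin(phi),np.cos(phi)])
    s=F[:,[0,2]]@r; m=F[:,[0,2]]@n; ds=smin-s.min(); k=s+ds<=.1105
    v=ds*r+(.0025-m[k].min()+gap)*n
    return HC+B@np.array([v[0],yo-F[:,1][k].mean(),v[1]])
E
python3 - <<'E'
from plan import *
np.set_printoptions(precision=3,suppress=True,linewidth=150)
for az in (0,15,30,45):
  for th in (12,20,28):
    R=R_(az,th,180); row=[]
    for a in (110,70,35,0):
        p=placec(R,D(a),gap=.03 if a==110 else 0); Bo=p+BODY@R.T; j=robot.ik(p,R)
        row.append((int(1e3*flapbox(Bo,HC,D(a),1,.11,.1)),int(1e3*clear(p,R,0,D(a))[0]),None if j is None else np.array(j).round(0).astype(int).tolist()))
    print(az,th,row)
E
```

```text
0 12 [(26, 183, [42, -5, -42, 13, -45, -147]), (44, 93, [33, 3, -31, 10, -48, -136]), (59, 53, [30, 9, -28, 10, -44, -133]), (58, 12, [28, 14, -28, 11, -38, -132])]
0 20 [(31, 193, [46, -9, -53, 27, -36, -162]), (48, 107, [36, -1, -42, 23, -37, -149]), (61, 72, [32, 5, -39, 23, -32, -147]), (51, 35, [28, 12, -39, 27, -25, -148])]
0 28 [(38, 204, None), (52, 117, [35, -5, -54, 45, -26, -169]), (64, 89, None), (44, 58, None)]
15 12 [(22, 164, [41, -6, -42, 9, -44, -128]), (43, 72, [32, 2, -30, 6, -47, -117]), (58, 37, [28, 8, -26, 6, -45, -113]), (58, 6, [26, 15, -25, 6, -39, -111])]
15 20 [(24, 175, [43, -10, -52, 21, -34, -141]), (44, 86, [34, -2, -39, 14, -36, -126]), (56, 48, [30, 5, -35, 13, -32, -121]), (51, 28, [26, 12, -35, 14, -25, -120])]
15 28 [(29, 186, None), (44, 97, [34, -6, -51, 32, -22, -142]), (55, 63, [28, 1, -49, 35, -16, -141]), (44, 51, None)]
30 12 [(17, 148, [39, -6, -40, 4, -44, -108]), (41, 53, [30, 2, -27, 2, -49, -97]), (56, 28, [25, 9, -23, 1, -47, -92]), (58, -1, [23, 15, -22, 0, -41, -90])]
30 20 [(17, 158, [40, -11, -48, 10, -34, -114]), (38, 66, [30, -2, -34, 4, -38, -99]), (50, 30, [26, 5, -29, 1, -36, -93]), (51, 18, [23, 13, -28, 0, -30, -89])]
30 28 [(19, 169, None), (35, 77, [31, -6, -42, 8, -26, -104]), (44, 40, [26, 2, -37, 3, -23, -96]), (44, 38, [23, 11, -33, -1, -18, -89])]
45 12 [(11, 134, [36, -5, -38, -1, -46, -86]), (39, 38, [27, 3, -25, -3, -51, -77]), (55, 20, [23, 10, -19, -4, -50, -72]), (58, -8, [21, 16, -19, -5, -44, -69])]
45 20 [(9, 143, [35, -9, -42, -2, -37, -85]), (32, 48, [25, -1, -28, -7, -43, -73]), (47, 25, [21, 7, -23, -9, -42, -67]), (51, 5, [19, 14, -21, -11, -36, -63])]
45 28 [(7, 152, [34, -12, -46, -5, -28, -82]), (25, 58, [23, -3, -31, -12, -35, -66]), (39, 28, [19, 5, -25, -16, -34, -59]), (44, 21, [16, 13, -22, -21, -30, -52])]
```

Run:
```python
from plan import *; from chk import *
R=R_(15,20,180); p=placec(R,D(112),gap=.03)
print(robot.read_position())
robot.goto(p+.14*ZC-.0*XC,R)
robot.servo_line(p,speed=.15)
print(robot.read_t(),robot.read_force())
for f in range(110,8,-7):
    q=placec(R,D(f)); robot.servo_line(q,R,speed=.09)
    F=np.array(robot.read_force())
    if np.linalg.norm(F)>8: print(f,F); 
    if np.linalg.norm(F)>15: break
print(f,robot.read_t(),robot.read_force()); im,q=flap()
cv2.imwrite("pics/c1.png",cv2.resize(im[80:240,180:400,::-1],None,fx=3.4,fy=3.4,interpolation=cv2.INTER_CUBIC))
```

```text
[ 0.42016506 -0.19879195  0.44890348]
25.3 [ 0.0406286   0.24469915 -0.22559923]
12 29.7417 [-0.01321748 -0.4060383   0.10984736]
blue 42 [0.0312 0.0762 0.1479] y [0.052 0.097]
```

View pics/c1.png

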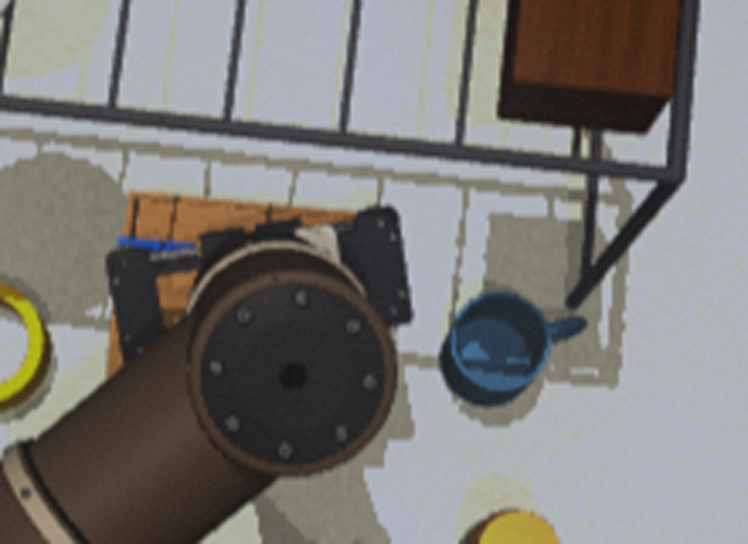

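The cover is at about 12°, with the blue edge at (155,243). The mug and tape are where they were. Now I lower it carefully to the stop.

Run:
```python
from plan import *; from chk import *
R=R_(15,20,180)
for f in (7,3,1): robot.servo_line(placec(R,D(f)),R,speed=.05)
im,q=flap(); p=placec(R,0.)
rf=lambda: np.mean([robot.read_force()for _ in range(5)],axis=0)
f0=rf(); print(f0)
for k in range(12):
    robot.servo_line(p-.0005*k*ZC,R,speed=.03); robot.dwell(.08)
    F=rf(); print(k,F.round(1))
    if F[2]-f0[2]>3: break
flap()
robot.servo_line(p+.05*ZC-.03*XC,speed=.1)
robot.servo_line(p+.12*ZC-.15*XC,speed=.25)
try: robot.goto([.42,.3,.45],R)
except Exception as e: print(e); robot.movej([75,-4,-1,0,-93,0])
for _ in range(2):
    im,q=flap()
    m=(q[...,0]>-.07)&(q[...,0]<.03)&(abs(q[...,1])<.095)&(q[...,2]>.1)&(q[...,2]<.15); k=q[m]; c=np.polyfit(k[:,0]+.075,k[:,2],1); print(len(k),np.degrees(np.arctan(c[0])),c[1],np.polyval(c,.11))
    m=(q[...,0]>.04)&(q[...,0]<.066)&(abs(q[...,1])<.085)&(q[...,2]>.08)&(q[...,2]<.15); print("inner strip z",np.median(q[m][:,2]))
print(robot.read_t(),robot.read_position())
im2,d,W=pts("side"); a=np.hstack([cv2.resize(im[70:250,150:390],(400,300)),cv2.resize(im2[150:300,220:420],(400,300))])
cv2.imwrite("pics/c2.png",a[...,::-1])
```

```text
blue 11 [0.0254 0.0423 0.128 ] y [0.035 0.051]
[-0.13776342  0.7943401  -0.38490053]
0 [ 0.3 -0.   0.9]
1 [-0.9 -0.2  3.9]
blue 16 [0.0168 0.0443 0.1776] y [0.034 0.056]
blue 302 [0.0316 0.0014 0.1251] y [-0.094  0.095]
3044 -0.04195709050525895 0.12504074448244448 0.12496019263691976
inner strip z 0.11923287162948368
blue 304 [0.0315 0.0002 0.1251] y [-0.094  0.094]
3042 0.010653805866592002 0.12485501094789901 0.12487546478706117
inner strip z 0.11913964109915258
34.1917 [0.42035014 0.29900143 0.44880693]
```

View pics/c2.png

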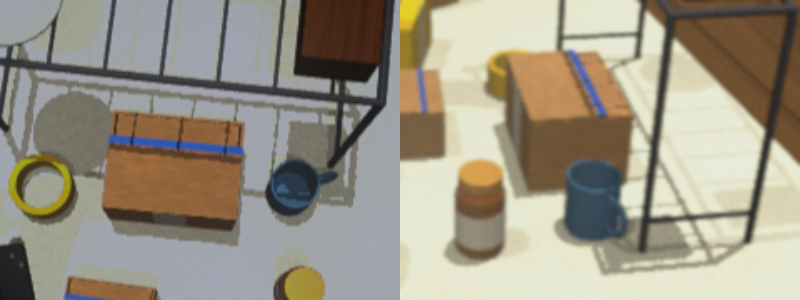

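Both views show the carton closed, with the blue edge lying flat at (175,143) in the top view, and the jar, mug, tape and rack in their places. The cover measures 0.0°, with its top at 0.125 m. The robot is clear, so I'm handing in.

Run:
```python
from rig import robot
robot.job_done(); print(robot.read_t())
```

```text
the job is handed in; nothing more can be done
the job is handed in; nothing more can be done
```

The carton is closed and handed in at about 34 s of the 58 s allowed. I slanted the shut fingers in under the rail and folded the far flap down. I pressed it once more to bring it level, then folded the near cover over it and backed the arm clear.

**Last checks**
- **Far flap:** it measured about 0.9° above level (fits of 0.7–1.25°) before I moved the cover. After closing, the part still visible lay at 0.119 m, level with the rim.
- **Cover:** it lies flat at 0.0°, with its top at 0.125 m as expected.
- **Forces:** wrist force was about 4 N when I pressed the cover shut and stayed below about 2 N during the main fold of the far flap.
- **Surroundings:** in the last pictures the jar, mug, tape and rack looked unmoved. I judged this by eye and did not measure their positions again.

**What disagreed:** the far flap first stayed 2–3° higher than commanded, which is why it needed the second press. The force readings carried about 1 N of noise, so I relied on the camera depth for the flap angles.

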